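Tip the blue glass down its tray

TASK

Two tipping trays stand on the glass workshop's bench, one holding a blue slice of glass bar and the other a yellow one. Push down the red lip of the tray with the blue slice, all the way to its stop, so that the slice slides down to the wall at the red end, then let go and leave the tray tipped. Do not tip the tray with the yellow slice.

Things in the scene. Friction and masses are not known exactly. Their poses are not given: they have to be found in the camera images.
- blue_tray (a joint): hinge (rad) of the tipping tray holding the blue slice: 0 level (the start), grows as the red lip goes down, stops at +0.5 and -0.5. It stays where it is left; about 3 N on a lip moves it. The aluminium tray, 242 mm long over both lips, 98 mm wide, inside 170 by 90 mm, pivots at mid-length between two posts, hinge axis 75 mm above the bench, rims 27 mm higher.
- blue_lip (a point): middle of the top face of that tray's red lip, a flat rim flange 98 mm wide, 32 mm deep, 105 mm from the hinge axis (the other end's lip is bare metal). Tray-fixed axes: x outward to the red end, y along the lip, z up. It starts 102 mm above the bench and goes nearly straight down 51 mm to the stop. End wall's inner face at x = -20 mm, tray floor at z = -25 mm.
- blue_center (a point): centre of the blue slice: a loose disc of blue glass, 34 mm across, 20 mm high, about 45 g, lying flat in the tray's half away from the red lip. It slides on the polished floor at tilts above about 15 degrees.
- yellow_tray (a joint): hinge of the other, identical tipping tray, which holds the yellow slice; rad, 0 level as at the start, growing as its own red lip goes down.
Mind the look-alikes: they are no part of the job. Of the things that look like the part that bears blue_center, the smallest one is meant.

How it is judged:
By the outcome, as a careful person would: the job done as asked, in the order asked, and still so for the second after the job is handed in, with the robot touching nothing.
It also fails if it takes over 32 s, if anything falls off the work surface, if the arm or the gripper's body presses on something with over 40 N, if the wrist force passes 120 N, or if a joint passes its speed limit or range.

ROBOT

A 6-joint arm with a two-finger parallel gripper is mounted at the origin on the work surface. World frame = base frame: x ahead of the robot, y to its left, z up, the work surface at z = 0. Lengths are in mm, angles in degrees, forces in N, time in s.
With the tool pointing down it reaches from about 300 to 775 mm from the base axis. Payload 14.6 kg.
Tool frame: the origin (TCP) lies between the finger pads; the fingertips stand arm.finger_overhang ahead of it and the grasp point (between the pads) lies 3 mm ahead of it (arm.finger_overhang is the distance from the TCP to the fingertips, in mm); z points along the fingers, y is the line along which they close (so a half turn about z gives the same grasp; the last joint's range is limited). The gripper opens to 94 mm and grips with 3 to 60 N. Pads are 16 mm wide; open, the fingers measure 119 mm over their backs; the gripper's body (75 mm by 177 mm) begins 78 mm behind the grasp point.
Start: joints at [72.502, 17.183, 87.147, -0, 75.671, -3.816], TCP at [130.093, 534.383, 227.446] pointing down, gripper open.
Joint ranges: [-173.82, 173.82], [-45.26, 126.66], [13.44, 144.39], [-59.66, 239.66], [0, 175.72], [-146.38, 146.38]. Speed limits (degrees/s): [127.2, 127.2, 147.25, 180, 180, 180].

INTERFACE

Orientations are given as a 3x3 rotation matrix whose columns are the frame's x, y, z axes.
In Python, from rig import arm gives the robot as it stands.
- The arm moves only by the tool step_arm, never from a script. Its argument "deltas" is a list that holds one entry, the list of rows, each a list of 7 numbers: the shift along the world's x, y, z in mm, then the turn, a rotation vector about the world's x, y, z in degrees, then the opening in per cent of the stroke, from 0 (shut) to 100 (fully open). In form: [[[tx, ty, tz, ax, ay, az, gripper], ...]]. A call has 1 to 12 rows; each row is the pose to reach, as a shift and turn from the pose commanded when the call began; what a row does not reach only later rows make up. A row lasts 1/12 s, in which the tool goes at most 41.7 mm and 7.16 degrees, less where a joint would pass 70% of its speed; a pose out of reach is approached as far as the arm can. A call with a gripper value outside its range is refused whole. The fingers move at their own pace and stop on an object; "force" is the grip in N (left out, the last holds). Time passes only in rows, so rows that repeat a pose let the fingers close. It gives the time, the measured TCP pose, the force, the opening and the grip force at its end, in the units of the state.
- arm.sense(): the state, without advancing time (a new reading comes with each control period).
- arm.camera(name): name is "scene" or "side" or "wrist"; returns the picture (384x512x3 uint8, blue, green, red); there is no depth.
- arm.camera_model(name): a dict with "K" (3x3 intrinsics, pixels), "world_from_camera" (4x4, takes a point from camera to world coordinates); the wrist camera has in their place "hand_eye" (4x4, takes a point from camera to tool coordinates, whose origin is the TCP and whose axes are the flange's). Camera axes: x right, y down, z forward; pixel columns grow to the right and rows downward; lengths in mm; the calibration is good to about 2 mm. A picture is of the moment at which its call begins: read the wrist's pose just before it. camera_model takes no time and is no camera call.
- arm.sign_off(): hands the job in; it is judged then, once.
Trained networks look in the newest picture that a camera, given by its name, has taken for a name from the list of things; names that differ only in an ending like _2 or _b are one class to them, and where a whole thing is asked for, a point or a joint stands for the part that bears it (a point fixed in the world has none). Each returns a list of dicts, best first, with "score" (0 to 1); they miss things now and then, are a little off and sometimes report something else, mostly with a low value. They report only what shows in the picture. A call takes as long as a camera call. They do not tell look-alikes from the thing itself.
- arm.boxes_of(camera, query): "extent" ([left, top, width, height] in pixels, round what is visible of it).
The state is a dict: "time_s": time; "qpos": joint angles; "qd": joint speeds; "effort": joint torques, N m; "position": TCP position; "tcp_rot": TCP orientation; "force": force on the tool from outside, world axes, zero at the start; "moment": the same for the moment, N m; "width": opening from 0.0 (shut) to 1.0 (fully open); "grip_force": force on a finger pad.
Only numpy, scipy, OpenCV 4.12 (cv2) and the standard library are available. Lean on these libraries where they do the work, as an engineer would, in place of code of your own. Each camera call takes 0.05 s, during which the arm holds its last target. There are 200 camera calls.

## Working session

There is one attempt and no reset: what is moved stays moved. The work goes in short steps, Python scripts to look and compute and a tool call to move; the robot and the scene stay as the last step left them, time stands still between calls to the robot, and variables do not carry over. Pictures are saved under pics/ and viewed, at most 10 in all, crops included, and the job is handed in when it is done.

Besides the shell and the picture viewer there is one more tool, called after "Call:" as name(argument=value, ...), one argument or row to a line, values as JSON. step_arm: Moves the arm, as the interface text tells. Its arguments: {"type":"object","properties":{"deltas":{"type":"array","items":{"type":"array","items":{"type":"array","items":{"type":"number"}}}},"force":{"type":"number"}},"required":["deltas"]}

```bash
mkdir -p pics; ls
python3 - <<'E'
from rig import arm
import cv2,numpy as np
for c in ["scene","side"]:
    im=arm.camera(c); cv2.imwrite(f"pics/{c}0.png",im)
    for q in ["blue_lip","blue_center","blue_tray","yellow_tray"]:
        print(c,q,[(np.round(b["extent"]).tolist(),round(b["score"],2)) for b in arm.boxes_of(c,q)])
    m=arm.camera_model(c); print(np.round(m["K"],1).tolist(),np.round(m["world_from_camera"],3).tolist())
print(arm.finger_overhang, arm.sense()["time_s"], arm.sense()["tcp_rot"])
a=cv2.imread("pics/scene0.png")
cv2.imwrite("pics/scene0b.png",cv2.resize(a,(800,600)))
a=cv2.imread("pics/side0.png")
cv2.imwrite("pics/side0b.png",cv2.resize(a,(800,600)))
E
```

```text
pics
scene blue_lip [([176.0, 71.0, 68.0, 93.0], 0.91)]
scene blue_center [([126.0, 144.0, 23.0, 21.0], 0.72), ([161.0, 178.0, 24.0, 26.0], 0.66), ([193.0, 125.0, 20.0, 18.0], 0.48)]
scene blue_tray []
scene yellow_tray [([259.0, 186.0, 109.0, 134.0], 0.9)]
[[460.7, 0.0, 253.4], [0.0, 460.7, 182.3], [0.0, 0.0, 1.0]] [[-0.861, 0.408, -0.304, 847.725], [0.508, 0.704, -0.496, 433.782], [0.012, -0.581, -0.814, 796.941], [0.0, 0.0, 0.0, 1.0]]
side blue_lip [([276.0, 197.0, 131.0, 138.0], 0.6), ([160.0, 112.0, 97.0, 73.0], 0.46)]
side blue_center [([324.0, 231.0, 21.0, 21.0], 0.83), ([342.0, 213.0, 22.0, 24.0], 0.68), ([392.0, 243.0, 31.0, 30.0], 0.59)]
side blue_tray [([281.0, 196.0, 128.0, 140.0], 0.89)]
side yellow_tray [([163.0, 109.0, 96.0, 73.0], 0.9)]
[[375.8, 0.0, 259.0], [0.0, 375.8, 191.6], [0.0, 0.0, 1.0]] [[0.824, -0.394, 0.407, 281.295], [-0.566, -0.573, 0.592, -414.604], [-0.001, -0.718, -0.696, 588.764], [0.0, 0.0, 0.0, 1.0]]
22.0 0.5 [[-9.71628536e-01  2.36512129e-01 -3.80549974e-05]
 [ 2.36512132e-01  9.71628530e-01 -1.09835632e-04]
 [ 1.09978620e-05 -1.15719903e-04 -9.99999993e-01]]
```

View pics/scene0b.png

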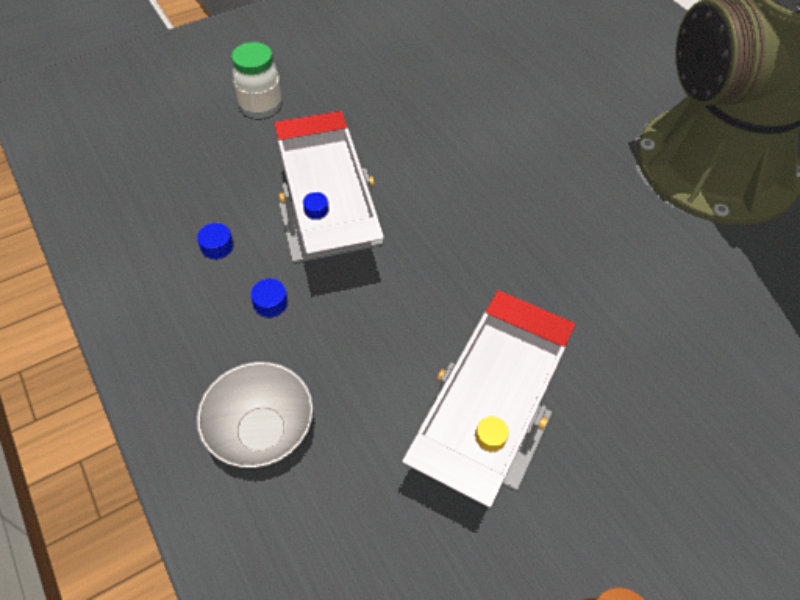

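View pics/side0b.png

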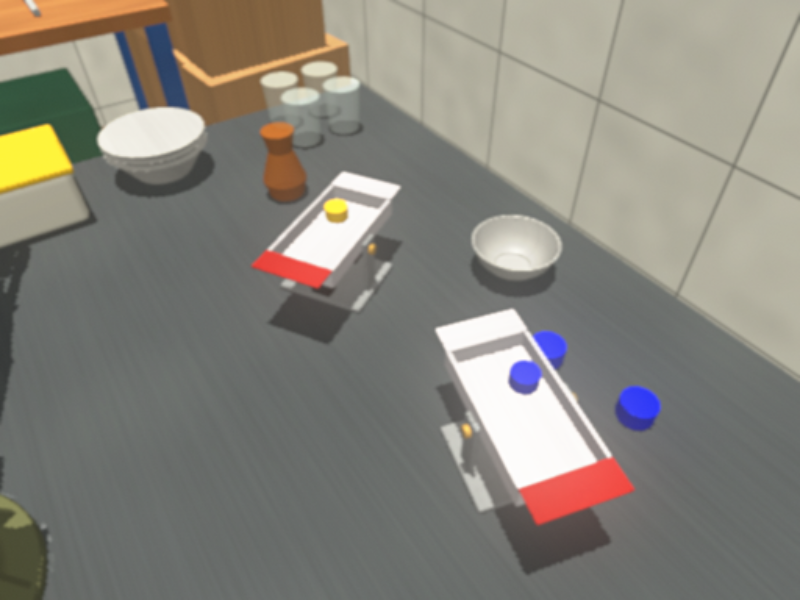

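Scene picture (800x600): the blue slice is at (316,205) in the tray whose red lip is at (311,125). The look-alike blue discs, (215,240) and (268,297), lie on the bench and look larger. The yellow slice is at (492,433), and its tray's red lip is at (531,318). In the side view the blue tray's lip is at (577,491). I choose the disc in the tray, which is the smallest, and will check it in one crop.

```bash
cat > h.py <<'E'
import numpy as np,cv2
from rig import arm
def plane(c,uv,z):
    m=arm.camera_model(c);T=np.array(m["world_from_camera"]);uv=np.atleast_2d(np.array(uv,float))
    d=np.c_[uv,np.ones(len(uv))]@np.linalg.inv(m["K"]).T@T[:3,:3].T
    return T[:3,3]+d*((z-T[2,3])/d[:,2])[:,None]
def red(im):
    b,g,r=[im[...,i].astype(int) for i in range(3)]
    return ((r>130)&(g<60)&(b<60)).astype(np.uint8)
E
python3 - <<'E'
from h import *
for c in ["scene","side"]:
    im=cv2.imread(f"pics/{c}0.png")
    n,l,s,ce=cv2.connectedComponentsWithStats(red(im))
    for i in range(1,n):
        if s[i,4]<200: continue
        v,u=np.nonzero(l==i); p=plane(c,np.c_[u,v],102)[:,:2].astype(np.float32)
        R=cv2.minAreaRect(p); print(c,ce[i].round(),"rect",np.round(R[0]),np.round(R[1]),round(R[2],1),"mean",p.mean(0).round())
    hsv=cv2.cvtColor(im,cv2.COLOR_BGR2HSV);mk=cv2.inRange(hsv,(110,150,60),(130,255,255))
    n,l,s,ce=cv2.connectedComponentsWithStats(mk)
    for i in range(1,n):
        if s[i,4]<100: continue
        for z in (97,20):
            v,u=np.nonzero(l==i);p=plane(c,np.c_[u,v],z)[:,:2]
            print("blue",c,ce[i].round(),z,p.mean(0).round(),np.round(np.ptp(p,0)))
# jar top
print("jar",plane("scene",[[162,60]],0),plane("scene",[[162,38]],90))
a=cv2.imread("pics/scene0.png")[60:215,110:270];cv2.imwrite("pics/crop.png",cv2.resize(a,None,fx=3.8,fy=3.8))
E
```

```text
scene [200.  79.] rect [ 552. -290.] [35. 95.] 75.2 mean [ 549. -288.]
scene [341. 204.] rect [479. 127.] [35. 97.] 31.2 mean [476. 131.]
blue scene [202. 131.] 97 [ 612. -155.] [34. 43.]
blue scene [202. 131.] 20 [ 586. -220.] [38. 48.]
blue scene [137. 154.] 97 [ 747. -165.] [43. 58.]
blue scene [137. 154.] 20 [ 736. -231.] [47. 65.]
blue scene [172. 190.] 97 [725. -52.] [43. 55.]
blue scene [172. 190.] 20 [ 712. -106.] [48. 61.]
blue side [353. 220.] 97 [ 663. -147.] [33. 39.]
blue side [353. 220.] 20 [ 723. -105.] [38. 45.]
blue side [336. 238.] 97 [ 611. -161.] [30. 29.]
blue side [336. 238.] 20 [ 663. -121.] [34. 33.]
blue side [409. 260.] 97 [ 676. -258.] [52. 44.]
blue side [409. 260.] 20 [ 738. -234.] [60. 51.]
jar [[ 5.57566895e+02 -5.09414503e+02  1.13686838e-13]] [[ 557.36969548 -476.99975124   90.        ]]
```

View pics/crop.png

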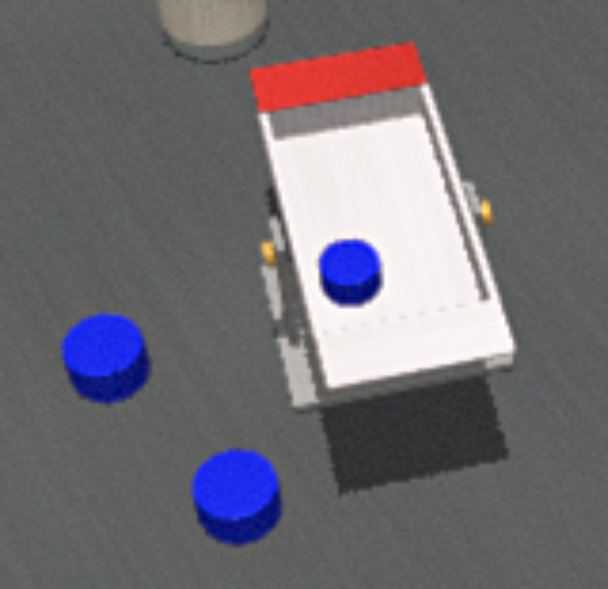

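The crop confirms it: the in-tray slice at scene px (202,131) is clearly smaller than the bench discs. The red lip is at about (551,-289), measuring 35x95 against the known 32x98. The outward direction is about (-0.26,-0.97). Moving over now with the fingers shut.

Call:
step_arm(
  deltas=[
    [[18,-35,0,0,0,-4,0],[36,-70,0,0,0,-8,0],[54,-105,0,0,0,-12,0],[72,-140,0,0,0,-16,0],[90,-175,0,0,0,-20,0],[108,-210,0,0,0,-24,0],[126,-245,0,0,0,-28,0],[144,-280,0,0,0,-32,0],[162,-315,0,0,0,-36,0],[180,-350,0,0,0,-40,0],[198,-385,0,0,0,-44,0],[216,-420,0,0,0,-48,0]],
  ],
)

```text
time_s: 1.5
position: [346.5, 112.5, 227.8]
tcp_rot: [[-0.471, 0.882, 0.001], [0.882, 0.471, 0.0], [-0.0, 0.001, -1.0]]
force: [0.8, 0.1, 0.1]
width: 0.185
grip_force: 0.0
```

Run:
```python
from h import *
s=arm.sense();print(s["time_s"],s["position"],s["tcp_rot"],s["width"])
im=cv2.imread("pics/side0.png")
mk=cv2.inRange(cv2.cvtColor(im,cv2.COLOR_BGR2HSV),(0,150,100),(5,255,255))
n,l,st,ce=cv2.connectedComponentsWithStats(mk)
for i in range(1,n):
    if st[i,4]<200: continue
    v,u=np.nonzero(l==i); p=plane("side",np.c_[u,v],102)[:,:2].astype(np.float32)
    R=cv2.minAreaRect(p); print(ce[i].round(),"rect",np.round(R[0]),np.round(R[1]),round(R[2],1),"mean",p.mean(0).round())
```

```text
1.5 [346.46580674 112.50402699 227.78959495] [[-4.71404473e-01  8.81916555e-01  1.00669015e-03]
 [ 8.81917093e-01  4.71404473e-01  2.51992283e-04]
 [-2.52322075e-04  1.00660754e-03 -9.99999462e-01]] 0.18514961424795923
[186. 172.] rect [479. 128.] [35. 99.] 30.6 mean [479. 127.]
[368. 314.] rect [ 554. -288.] [35. 98.] 74.9 mean [ 553. -288.]
```

Both cameras agree: the lip is at (552,-289).

Call:
step_arm(
  deltas=[
    [[17,-34,0,0,0,-4,0],[34,-68,0,0,0,-8,0],[51,-102,0,0,0,-12,0],[69,-136,0,0,0,-16,0],[86,-170,0,0,0,-20,0],[103,-204,0,0,0,-24,0],[120,-238,0,0,0,-28,0],[138,-272,0,0,0,-32,0],[155,-306,0,0,0,-36,0],[172,-340,0,0,0,-40,0],[190,-374,0,0,0,-43,0],[206,-404,0,0,0,-43,0]],
  ],
)

```text
time_s: 2.5
position: [552.6, -291.8, 227.2]
tcp_rot: [[0.257, 0.966, -0.0], [0.966, -0.257, -0.0], [-0.0, -0.0, -1.0]]
force: [-0.5, 0.2, 0.7]
width: 0.007
grip_force: 0.0
```

Call:
step_arm(
  deltas=[
    [[0,0,-20,0,0,0,0],[0,0,-40,0,0,0,0],[0,0,-60,0,0,0,0],[0,0,-80,0,0,0,0],[0,0,-88,0,0,0,0],[0,0,-88,0,0,0,0]],
  ],
)

```text
time_s: 3.0
position: [551.4, -289.2, 137.6]
tcp_rot: [[0.253, 0.967, -0.003], [0.967, -0.253, 0.002], [0.001, -0.003, -1.0]]
force: [0.1, 0.2, 0.1]
width: 0.003
grip_force: 0.0
```

Run:
```python
from h import *
s=arm.sense();print(s["position"],s["force"])
im=arm.camera("side");cv2.imwrite("pics/s2.png",cv2.resize(im[130:370,220:460],(600,600)))
```

```text
[ 551.44756031 -289.2233792   137.55355836] [0.10972904 0.15841797 0.06085639]
```

View pics/s2.png

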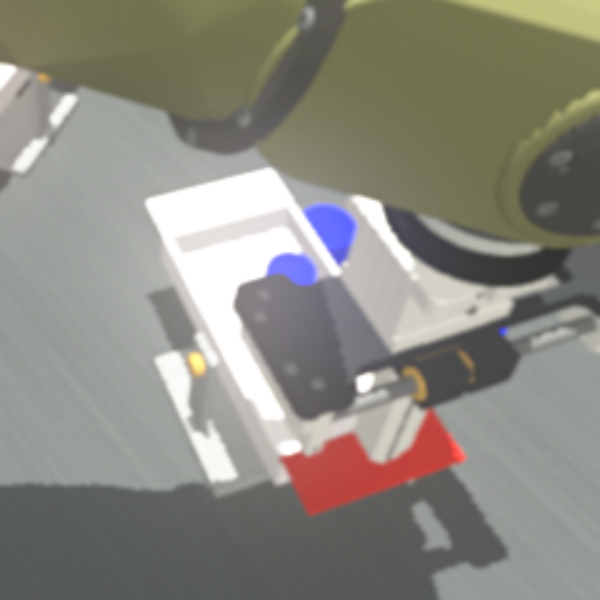

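The shut fingertips are above the middle of the red lip, at about (390,450) in the crop, and the arm is clear of the tray. Pushing down gently now.

Call:
step_arm(
  deltas=[
    [[0,-2,-5,0,0,0,0],[0,-2,-10,0,0,0,0],[0,-2,-14,0,0,0,0],[0,-2,-18,0,0,0,0],[0,-2,-22,0,0,0,0],[0,-2,-26,0,0,0,0],[0,-2,-30,0,0,0,0],[0,-2,-34,0,0,0,0],[0,-2,-38,0,0,0,0],[0,-2,-42,0,0,0,0],[0,-2,-46,0,0,0,0],[0,-2,-50,0,0,0,0]],
  ],
)

```text
time_s: 4.05
position: [552.2, -291.5, 89.0]
tcp_rot: [[0.253, 0.967, 0.0], [0.967, -0.253, 0.0], [0.0, 0.0, -1.0]]
force: [1.1, -0.6, 3.8]
width: 0.006
grip_force: 1.6
```

Call:
step_arm(
  deltas=[
    [[0,0,-2,0,0,0,0],[0,0,-4,0,0,0,0],[0,0,-6,0,0,0,0],[0,0,-6,0,0,0,0]],
  ],
)

```text
time_s: 4.38
position: [552.0, -291.3, 82.9]
tcp_rot: [[0.253, 0.967, -0.001], [0.967, -0.253, 0.001], [0.0, -0.001, -1.0]]
force: [0.0, -0.6, 0.8]
width: 0.003
grip_force: 0.6
```

Contact force is about 3 N, and the stop is expected near TCP z of about 77. Creeping down.

Call:
step_arm(
  deltas=[
    [[0,0,-1.5,0,0,0,0],[0,0,-3,0,0,0,0],[0,0,-4.5,0,0,0,0]],
  ],
)

```text
time_s: 4.63
position: [552.1, -291.6, 78.9]
tcp_rot: [[0.253, 0.967, 0.0], [0.967, -0.253, -0.0], [0.0, 0.0, -1.0]]
force: [0.1, 0.4, 2.6]
width: 0.005
grip_force: 1.2
```

Call:
step_arm(
  deltas=[
    [[0,0,-1,0,0,0,0],[0,0,-2,0,0,0,0]],
  ],
)

```text
time_s: 4.8
position: [552.1, -291.6, 76.9]
tcp_rot: [[0.253, 0.967, -0.0], [0.967, -0.253, 0.0], [0.0, -0.0, -1.0]]
force: [-0.4, 0.2, 1.8]
width: 0.0
grip_force: 1.2
```

Call:
step_arm(
  deltas=[
    [[0,0,-1,0,0,0,0],[0,0,-2,0,0,0,0]],
  ],
)

```text
time_s: 4.97
position: [552.1, -291.6, 74.9]
tcp_rot: [[0.253, 0.967, 0.0], [0.967, -0.253, 0.0], [0.0, 0.0, -1.0]]
force: [-0.7, -0.1, 2.8]
width: 0.003
grip_force: 1.2
```

Call:
step_arm(
  deltas=[
    [[0,0,-1,0,0,0,0],[0,0,-1,0,0,0,0]],
  ],
)

```text
time_s: 5.13
position: [552.2, -291.8, 74.1]
tcp_rot: [[0.253, 0.967, 0.0], [0.967, -0.253, -0.0], [-0.0, 0.0, -1.0]]
force: [-1.3, -0.2, 4.2]
width: 0.006
grip_force: 2.3
```

Call:
step_arm(
  deltas=[
    [[0,0,-1,0,0,0,0],[0,0,-1,0,0,0,0]],
  ],
)

```text
time_s: 5.3
position: [552.3, -292.1, 73.7]
tcp_rot: [[0.253, 0.967, 0.001], [0.967, -0.253, -0.001], [-0.001, 0.001, -1.0]]
force: [-1.8, -1.8, 8.7]
width: 0.004
grip_force: 4.2
```

Call:
step_arm(
  deltas=[
    [[0,0,-1,0,0,0,0],[0,0,-1,0,0,0,0]],
  ],
)

```text
time_s: 5.47
position: [552.5, -292.3, 73.3]
tcp_rot: [[0.254, 0.967, 0.002], [0.967, -0.254, -0.002], [-0.001, 0.002, -1.0]]
force: [-3.1, -1.0, 13.6]
width: 0.006
grip_force: 6.4
```

The force has climbed to 13.6 N while z hardly changes, so the tray is at its stop. Holding briefly, then lifting away.

Call:
step_arm(
  deltas=[
    [[0,0,0,0,0,0,0],[0,0,0,0,0,0,0],[0,0,5,0,0,0,0],[0,0,15,0,0,0,0],[0,0,35,0,0,0,0],[0,0,65,0,0,0,0],[0,0,100,0,0,0,0],[0,0,135,0,0,0,0],[0,0,155,0,0,0,0]],
  ],
)

```text
time_s: 6.22
position: [552.5, -291.7, 231.6]
tcp_rot: [[0.253, 0.967, 0.004], [0.967, -0.253, -0.002], [-0.001, 0.004, -1.0]]
force: [0.1, 0.4, 0.8]
width: 0.007
grip_force: 0.0
```

Call:
step_arm(
  deltas=[
    [[-12,30,0,0,0,0,0],[-25,60,0,0,0,0,0],[-38,90,0,0,0,0,0],[-51,120,0,0,0,0,0],[-64,150,0,0,0,0,0],[-77,180,0,0,0,0,0],[-90,210,0,0,0,0,0],[-103,240,0,0,0,0,0],[-116,270,0,0,0,0,0],[-129,300,0,0,0,0,0],[-129,300,0,0,0,0,0]],
  ],
)

```text
time_s: 7.13
position: [421.3, 11.8, 227.5]
tcp_rot: [[0.251, 0.968, 0.0], [0.968, -0.251, 0.001], [0.001, -0.0, -1.0]]
force: [0.4, 0.1, 0.4]
width: 0.006
grip_force: 0.0
```

Run:
```python
from h import *
a=arm.camera("scene");b=arm.camera("side")
cv2.imwrite("pics/end.png",np.hstack([cv2.resize(a,(400,300)),cv2.resize(b,(400,300))]))
cv2.imwrite("pics/end2.png",cv2.resize(a[50:210,110:270],(600,600)))
```

```text
(no output)
```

View pics/end.png

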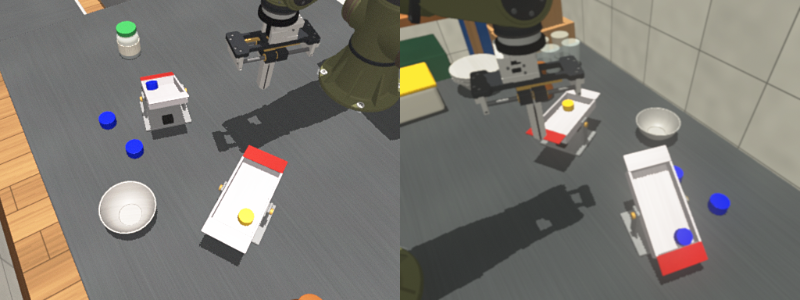

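View pics/end2.png

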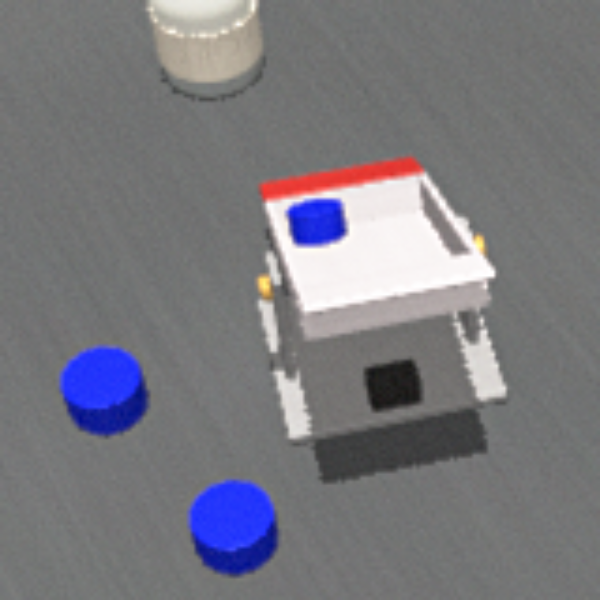

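The tray is tipped with the slice at its red-end wall, at (317,220) in the crop. The yellow tray is level and its slice hasn't moved. I'll triangulate the lip height as a check, then hand in.

Run:
```python
from h import *
L=[]
for c,near in (("scene",(202,100)),("side",(358,330))):
    for lo,hi,name in (((0,150,80),(6,255,255),"lip"),((110,150,60),(130,255,255),"disc")):
        im=arm.camera(c);n,l,s,ce=cv2.connectedComponentsWithStats(cv2.inRange(cv2.cvtColor(im,cv2.COLOR_BGR2HSV),lo,hi))
        k=min((i for i in range(1,n) if s[i,4]>60),key=lambda i:np.hypot(*(ce[i]-near)))
        m=arm.camera_model(c);T=np.linalg.inv(m["world_from_camera"])
        L.append((name,np.array(m["K"])@T[:3],ce[k]))
for nm in ("lip","disc"):
    (_,A,a),(_,B,b)=[x for x in L if x[0]==nm]
    X=cv2.triangulatePoints(A,B,a.reshape(2,1),b.reshape(2,1)).ravel();X=X[:3]/X[3];print(nm,a,b,X.round(1))
    if nm=="lip": lip=X
a=0.5;x=np.array([-.255,-.967,0]);ex=x*np.cos(a)-np.array([0,0,np.sin(a)])
print("disc x along tray from lip (expect about -37):",(X-lip)@ex)
if abs(lip[2]-50)<7 and -45<(X-lip)@ex<-28: print(arm.sign_off())
```

```text
lip [199.84269663  97.0505618 ] [360.61793372 330.68810916] [ 553.  -288.1   50.5]
disc [194.11333333 108.62666667] [363.42058824 302.67058824] [ 584.  -258.1   56. ]
disc x along tray from lip (expect about -37): -35.05406263847158
the job is handed in; nothing more can be done
None
```

The blue slice's tray is tipped to its stop (red lip at about 50 mm, from 102 mm), the slice is resting at the red-end wall, the yellow tray was not tipped, and the job is handed in.

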